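# Shut the wheeled laundry kit and draw out its pull handle

### The arm

A 6-joint arm with a two-finger parallel gripper is mounted at the origin on the work surface. World frame = base frame: x ahead of the robot, y to its left, z up, the work surface at z = 0. Lengths are in m, angles in rad, forces in N, time in s.
With the tool pointing down it reaches from about 0.375 to 0.975 m from the base axis. Payload 3.8 kg.
Tool frame: the origin (TCP) lies between the finger pads, 19 mm behind the fingertips; this is the grasp point; z points along the fingers, y is the line along which they close (so a half turn about z gives the same grasp; the last joint's range is limited). The gripper opens to 88 mm and grips with 3 to 60 N. Pads are 18 mm wide; open, the fingers measure 123 mm over their backs; the gripper's body (75 mm by 187 mm) begins 45 mm behind the grasp point.
Start: joints at [1.074, 0.264, 1.604, -0, 1.274, -0.037], TCP at [0.3, 0.605, 0.257] pointing down, gripper open.
Joint ranges: [-2.63, 2.63], [-0.94, 2.18], [0.31, 2.57], [-1.31, 4.45], [0, 2.66], [-2.55, 2.55]. Speed limits (rad/s): [2.57, 2.57, 3.14, 3.14, 3.14, 3.14].

### API

Orientations are given as a rotation vector (axis times angle).
In Python, from plant import robot gives the robot as it stands.
- The arm moves only by the tool drive_tool, never from a script. Its argument "steps" is a list of rows, each an object with "rot": the turn, a rotation vector about the tool's x, y, z in rad, a list of three; "slide": the shift along the tool's x, y, z in cm, a list of three; "claw": the closure, from -1 (fully open) to 1 (shut). In form: [{"rot": [wx, wy, wz], "slide": [x, y, z], "claw": claw}, ...]. A call has 1 to 8 rows; each row shifts and turns the commanded pose from where the row before left it, along the tool's axes as they then stand; what a row does not reach is not made up. A row lasts 1/10 s, in which the tool goes at most 50 mm and 8.59 degrees, less where a joint would pass 70% of its speed; a pose out of reach is approached as far as the arm can. A call with a gripper value outside its range is refused whole. The fingers move at their own pace and stop on an object; "squeeze" is the grip in N (left out, the last holds). Time passes only in rows, so rows that do not move let the fingers close. It gives the time, the measured TCP pose, the force, the opening and the grip force at its end, in the units of the state.
- robot.get_state(): the state, without advancing time (a new reading comes with each control period).
- robot.camera(name): name is "scene" or "top" or "wrist"; returns the picture (420x560x3 uint8, red, green, blue); there is no depth.
- robot.camera_info(name): a dict with "fx", "fy", "cx", "cy" (pixels), "R" (3x3) and "t" (3): a world point X has camera coordinates R X + t. Camera axes: x right, y down, z forward; pixel columns grow to the right and rows downward; lengths in m; the calibration is good to about 2 mm. A picture is of the moment at which its call begins: read the wrist's pose just before it. camera_info takes no time and is no camera call; for the wrist camera it gives the pose at the moment of the call.
- robot.close_job(): hands the job in; it is judged then, once.
The state is a dict: "t": time; "q": joint angles; "joint_vel": joint speeds; "effort": joint torques, N m; "tcp_pos": TCP position; "ee_rot": TCP orientation; "force": force on the tool from outside, world axes, zero at the start; "ft_torque": the same for the moment, N m; "width": opening from 0.0 (shut) to 1.0 (fully open); "finger_force": force on a finger pad.
Only numpy, scipy, OpenCV 4.12 (cv2) and the standard library are available. Lean on these libraries where they do the work, as an engineer would, in place of code of your own. Each camera call takes 0.05 s, during which the arm holds its last target. There are 200 camera calls.

### The job

The wheeled laundry kit lying on the counter is packed: shut its lid fully, press the yellow clasp on its front in flat against the case, then squeeze the orange button in the neck of the pull handle and draw the handle out past its first catch to its second stop, fully extended. Finish while holding: keep the handle's neck gripped at full length and do not let go. Leave the other things on the counter where they are.

Things in the scene. Friction and masses are not known exactly. Their poses are not given: they have to be found in the camera images.
- case: burgundy red wheeled case lying flat, 220 (x) x 360 (y) mm, base rim 93 mm high, lid top 121 mm when shut (127 over its flat carry handle, 26 x 130 mm, mid-lid). Origin: middle of its underside, on the counter. -x side: front with yellow clasp; +x: lid hinge; +y end: pull handle; -y end: wheels, to 210 mm from the middle. Heavy, does not shift; place and yaw vary
- lid (a joint): lid opening angle in rad: 0 shut, grows as the lid's front edge rises (up to 1.2). Stiff hinge: the lid stays where it is left and takes only 1 to 3 N on the press point to close; it starts partly open
- lid_hinge (a point): point on the lid's hinge axis, at the middle of the case's far upper edge (110 mm to case +x, 94 mm high). The axis runs along the case's y. This frame turns with the lid: when shut its axes are those of the case
- lid_press (a point): point on the lid's upper face, in the middle of its width, 195 mm from the hinge axis and 25 mm in from the front edge, 27 mm above the hinge plane: a good place to press the lid shut. Its z axis is the lid's outward normal
- clasp (a joint): angle of the clasp flap in rad: 0 flat against the case front (fastened), grows as the flap swings out and up, about 1.57 level (to 1.8). It hangs on the lid's front edge, moves with the lid, and its stiff pivot (0.05 N m) stays where it is left; it starts swung out
- clasp_pivot (a point): middle of the clasp's pivot axis, which runs along the case's y on the lid's front edge: lid shut, 118 mm from the case's middle to the front (-x) and 105 mm high. The frame turns with the flap; the flap runs along its -z
- clasp_face (a point): point on the flap's outer face, 35 mm below the pivot when the flap is flat (then 127 mm to the front of the case's middle, 70 mm high); its outward normal is its -x. The yellow flap is 60 mm wide and 7 mm thick and ends 53 mm from the pivot in a lip standing 4 mm prouder. Push it down, then in towards the case
- draw (a joint): how far the telescopic pull handle is drawn out, m: 0 stowed (start), first catch at 0.09, second stop at 0.18 (hard end at 0.182). A tongue locks it at 0, at 0.09 and at 0.18 unless the button is squeezed in; keep it squeezed to run past the first catch. If let go in between, it clicks in at the next one. Sliding friction about 2.5 N
- release (a joint): travel of the orange button, m: 0 out, 0.006 fully in (about 7 N); it frees the handle from about 0.0045 on and springs back
- handle: the telescopic pull handle with its button. Origin on the handle's axis 52 mm before the button's middle (in the case's end face when stowed). Axes as the case's: the handle draws out along +y. A black neck 30 mm wide (x) and 30 mm high runs from 18 to 84 mm along y; beyond it a crosswise T bar, 26 mm thick and 110 mm long, centred at 97 mm
- grip (a point): middle of the neck, on the handle's axis 50 mm above the counter, level with the button, 52 mm outside the case's end when stowed. Axes as the case's: pinch across x (36 mm over neck and button), draw along +y
- button (a point): middle of the orange button's outer face, on the neck's +x side (away from the robot), standing 6.5 mm proud of the neck; the face is 26 mm along y, 20 mm high. It is pressed towards the neck (-x)
- spray: bystander: blue trigger spray bottle with a yellow head, 66 mm wide, 175 mm tall. Origin under its middle
- softener: bystander: green bottle, 68 mm wide, 170 mm tall. Origin under its middle
- bleach: bystander: white bottle with a blue cap, 64 mm wide, 175 mm tall. Origin under its middle
- scoop: bystander: pale blue measuring mug, 68 mm wide, 60 mm tall. Origin under its middle
- clothes_brush: bystander: wood-handled spotting brush lying on the counter, 200 mm long, 42 mm wide, 20 mm high. Origin under its middle
- peg_tub: bystander: open white tub of clothes pegs, 100 x 130 x 55 mm. Origin under its middle
- starch: bystander: red spray can, 56 mm wide, 140 mm tall. Origin under its middle

How it is judged:
On the way, in this order (a step that is already met when the one before it is completed fails the run):
1. the lid is shut (value of joint lid below 0.04 rad), for 0.2 s.
2. with the lid shut, the clasp is pressed in flat against the case front (value of joint lid below 0.04 rad and value of joint clasp below 0.15 rad), for 0.2 s.
3. the button is squeezed in and the handle, gripped by the fingers, has left its stowed catch (all of step 2 and contact force between the fingers and handle above 4 N and value of joint release above 0.004 m and value of joint draw above 0.02 m), for 0.1 s.
4. the handle is out at its second stop, still held (value of joint draw above 0.172 m and contact force between the fingers and handle above 4 N), for 0.2 s.
At the end, for the whole second after the job is handed in: the lid is shut (within 0.04 rad) and the clasp flat (within 0.15 rad), the handle is drawn out to its second stop (over 172 mm) and at rest, and the fingers still grip its neck (over 4 N, the TCP within 40 mm of the neck's middle) (all of step 2 and all of step 4 and velocity of joint draw below 0.01 m/s and distance between the grasp point and grip below 0.04 m); the arm keeps its last pose, push and grip.
It fails at once if a bystander is shifted by more than 30 mm (distance of any of spray, softener, bleach, scoop, clothes_brush, peg_tub, starch from where it was at the start of the episode above 0.03 m).
It fails at once if a standing bystander is knocked over (angle between any of spray, softener, bleach, scoop, clothes_brush, peg_tub, starch's own z axis and vertical above 0.5 rad).
It also fails if it takes over 64 s, if anything falls off the work surface, if the arm or the gripper's body presses on something with over 40 N, if the wrist force passes 120 N, or if a joint passes its speed limit or range.

## Working session

There is one attempt and no reset: what is moved stays moved. The work goes in short steps, Python scripts to look and compute and a tool call to move; the robot and the scene stay as the last step left them, time stands still between calls to the robot, and variables do not carry over. Pictures are saved under pics/ and viewed, at most 10 in all, crops included, and the job is handed in when it is done.

Besides the shell and the picture viewer there is one more tool, called after "Call:" as name([rows], argument=value, ...), one row to a line, values as JSON. drive_tool: Moves the arm, as the interface text tells. Its arguments: {"type":"object","properties":{"steps":{"type":"array","items":{"type":"object","properties":{"rot":{"type":"array","items":{"type":"number"}},"slide":{"type":"array","items":{"type":"number"}},"claw":{"type":"number"}}}},"squeeze":{"type":"number"}},"required":["steps"]}

```bash
ls; mkdir -p pics; cat > h.py <<'E'
import numpy as np, cv2
from plant import robot
from scipy.spatial.transform import Rotation as Rn
def snap(cam,name,crop=None,scale=1):
    info=robot.camera_info(cam); im=robot.camera(cam)[:,:,::-1]
    cv2.imwrite('pics/full_'+name,im)
    if crop: x0,y0,x1,y1=crop; im=im[y0:y1,x0:x1]
    if scale!=1: im=cv2.resize(im,None,fx=scale,fy=scale,interpolation=cv2.INTER_CUBIC)
    cv2.imwrite('pics/'+name,im); return info
def onz(info,u,v,z):
    R=np.array(info['R']);t=np.array(info['t']);c=-R.T@t
    d=R.T@np.array([(u-info['cx'])/info['fx'],(v-info['cy'])/info['fy'],1])
    return c+d*(z-c[2])/d[2]
def proj(info,X):
    p=np.array(info['R'])@np.array(X)+np.array(info['t'])
    return np.array([info['fx']*p[0]/p[2]+info['cx'],info['fy']*p[1]/p[2]+info['cy']])
E
python3 - <<'E'
from h import *
for c in('top','scene'):
    i=snap(c,c+'1.png',scale=1.4); print(c,i)
print(robot.get_state())
E
```

```text
pics
top {'fx': 401.0188139798633, 'fy': 401.0188139798633, 'cx': 276.61673986208086, 'cy': 212.1869918250479, 'R': array([[-0.00805809, -0.99964043,  0.02557492],
       [-0.99547751,  0.00559833, -0.09483236],
       [ 0.09465509, -0.02622343, -0.99516468]]), 't': array([0.01464673, 0.57065297, 1.34066911])}
scene {'fx': 519.8548033560887, 'fy': 519.8548033560887, 'cx': 276.14642702544063, 'cy': 204.4669069054398, 'R': array([[-0.5567006 ,  0.83065912,  0.00947967],
       [ 0.78475498,  0.52961057, -0.32198178],
       [-0.27247764, -0.17180823, -0.9466984 ]]), 't': array([ 0.27917449, -0.41441659,  1.93722491])}
{'t': 0.1, 'q': array([ 1.07407090e+00,  2.64680823e-01,  1.60524109e+00,  8.34393256e-06,
        1.27370602e+00, -3.69198809e-02]), 'joint_vel': array([ 5.24017533e-05, -8.70782435e-04, -2.72263762e-03,  1.58407709e-03,
       -3.69460099e-04,  1.47994060e-03]), 'effort': array([ 1.02919053e-03, -5.03619325e+01, -3.58069539e+01,  7.32018217e-02,
        2.32657220e-02, -5.59644150e-05]), 'tcp_pos': array([0.299268  , 0.6043517 , 0.25620847]), 'ee_rot': array([-0.71579446, -3.05840046,  0.00308004]), 'force': array([0.18914365, 0.32959722, 0.13418589]), 'ft_torque': array([-0.02990965,  0.01235624, -0.00402504]), 'finger_force': 0.0, 'width': 0.9965642732895903}
```

View pics/top1.png

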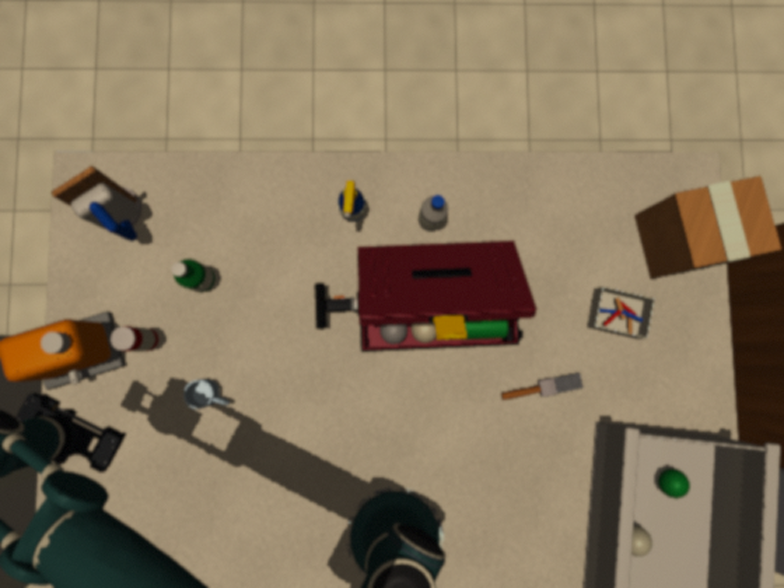

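View pics/scene1.png

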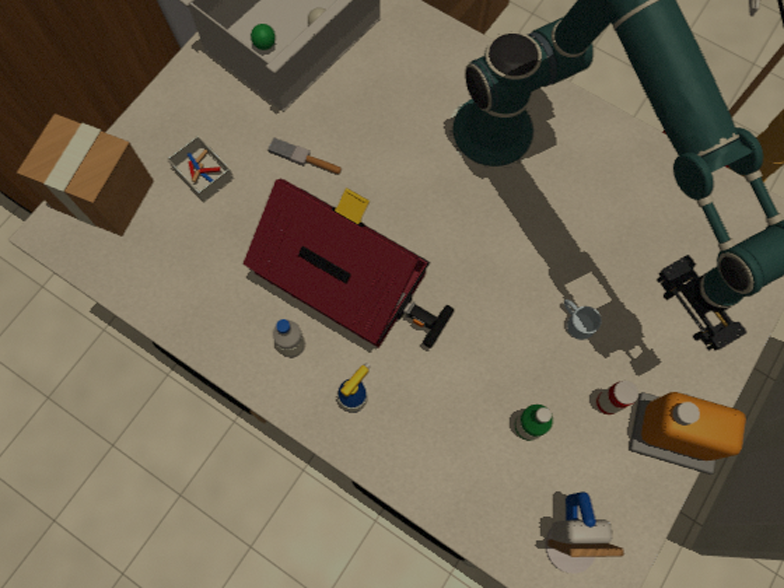

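Top view (1.4x pixels): the lid is part open. The front rim corners are about (362,349) and (519,343), the T bar middle is (321,305), and the neck meets the case at (358,304). The scene view (1.4x) shows the clasp flap swung out at (352,206) and the T bar at (438,326), with the orange button just visible on the neck.

```bash
python3 - <<'E'
from h import *
i=robot.camera_info('top'); s=robot.camera_info('scene')
for n,u,v,z in [('rimF+y',362,349,.093),('rimF-y',519,343,.093),('T',321,305,.063),('Tend far',321,285,.063),('Tend near',321,327,.063),('neckroot',358,304,.06),('scoop',200,392,.06),('brush l',503,396,.02),('brush r',581,382,.02),('spray',351,203,.17),('bleach',433,210,.15),('soft',190,274,.1),('lid hinge +y',358,247,.121),('hinge -y',515,242,.121)]:
    print(n,onz(i,u/1.4,v/1.4,z).round(3))
for n,u,v,z in [('T end',447,309,.063),('Tend2',430,345,.063)]: print('scene',n,onz(s,u/1.4,v/1.4,z).round(3))
E
```

```text
rimF+y [0.445 0.071 0.093]
rimF-y [ 0.456 -0.292  0.093]
T [0.549 0.168 0.063]
Tend far [0.597 0.168 0.063]
Tend near [0.497 0.168 0.063]
neckroot [0.551 0.081 0.06 ]
scoop [0.349 0.448 0.06 ]
brush l [ 0.329 -0.268  0.02 ]
brush r [ 0.361 -0.46   0.02 ]
spray [0.767 0.093 0.17 ]
bleach [ 0.756 -0.091  0.15 ]
soft [0.619 0.465 0.1  ]
lid hinge +y [0.677 0.079 0.121]
hinge -y [ 0.687 -0.282  0.121]
scene T end [0.505 0.173 0.063]
scene Tend2 [0.601 0.187 0.063]
```

```bash
cat >> h.py <<'E'
C=np.array([0.5605,-0.106,0]); YAW=0.03
def Rc(): return Rn.from_euler('z',YAW).as_matrix()
def case(p): return C+Rc()@np.array(p)
def lidp(a,d,h,y=0):  # point d from hinge, h above hinge plane
    return case([.11-d*np.cos(a)+h*np.sin(a)*1, y, .094+d*np.sin(a)+h*np.cos(a)])
def flap(a,th,l):  # point on flap line
    p=lidp(a,.228,.011); ang=a+th  # direction: down rotated outward by ang
    return p+Rc()@np.array([-np.sin(ang),0,-np.cos(ang)])*l
def rel(goal,yawax=None):
    """goal TCP in world, yawax: world direction wanted for tool y (tool z down)"""
    st=robot.get_state(); R=Rn.from_rotvec(st['ee_rot'])
    d=R.inv().apply(np.array(goal)-st['tcp_pos'])*100
    print('tcp',st['tcp_pos'].round(4),'slide cm',d.round(2))
    if yawax is not None:
        z=np.array([0,0,-1.]);y=np.array(yawax,float);y/=np.linalg.norm(y)
        best=[]
        for sgn in(1,-1):
            T=Rn.from_matrix(np.c_[np.cross(sgn*y,z),sgn*y,z]); best.append((R.inv()*T).as_rotvec().round(3))
        print('rot options',best)
E
python3 - <<'E'
from h import *
i=robot.camera_info('top'); s=robot.camera_info('scene')
for a in (.2,.3,.4,.5,.6,.7,.8):
    print(a,'lidfront top y+-:',*(1.4*proj(i,lidp(a,.22,h,y)).round(1) for h in(0,.027) for y in(.18,-.18)),'scene:',*(1.4*proj(s,lidp(a,.22,.027,y)).round(1) for y in(.18,-.18)))
for a in(.4,.5,.6):
  for th in (1.2,1.5): print(a,th,1.4*proj(s,flap(a,th,.053)),1.4*proj(s,flap(a,th,.0)))
print('hinge top',*(1.4*proj(i,case([.11,y,.12])).round(1) for y in(.18,-.18)))
for a in(.4,.5): rel(lidp(a,.195,.027)+[0,0,.12],[0,1,0]); 
E
```

```text
0.2 lidfront top y+-: [361.9  346.92] [523.04 340.76] [361.62 344.4 ] [526.12 338.1 ] scene: [424.76 254.1 ] [293.3  177.38]
0.3 lidfront top y+-: [361.62 344.4 ] [525.42 338.1 ] [361.34 340.48] [528.5  334.18] scene: [423.5  253.54] [290.36 175.98]
0.4 lidfront top y+-: [361.34 340.76] [527.8  334.46] [360.92 335.44] [530.74 329.14] scene: [421.68 253.96] [286.86 175.28]
0.5 lidfront top y+-: [360.92 336.  ] [530.18 329.7 ] [360.5  329.42] [532.84 323.12] scene: [419.3  255.08] [282.8  175.42]
0.6 lidfront top y+-: [360.64 330.26] [532.28 323.82] [360.08 322.42] [534.8  315.98] scene: [416.36 257.32] [278.32 176.54]
0.7 lidfront top y+-: [360.22 323.4 ] [534.24 317.1 ] [359.66 314.3 ] [536.62 307.86] scene: [412.86 260.4 ] [273.28 178.5 ]
0.8 lidfront top y+-: [359.8 315.7] [536.06 309.26] [359.24 305.34] [538.16 298.9 ] scene: [408.94 264.32] [267.96 181.44]
0.4 1.2 [369.05512766 193.16141906] [356.46146587 211.37241958]
0.4 1.5 [368.29041488 191.0604901 ] [356.46146587 211.37241958]
0.5 1.2 [366.18807725 192.01967344] [353.54218885 211.37620954]
0.5 1.5 [365.01144258 190.47484902] [353.54218885 211.37620954]
0.6 1.2 [362.63080884 191.94899645] [350.08112046 212.28833589]
0.6 1.5 [361.03398929 191.0058653 ] [350.08112046 212.28833589]
hinge top [358.82 252.28] [515.34 247.1 ]
tcp [0.2993 0.6044 0.2562] slide cm [-49.72 -54.86  -5.75]
rot options [array([-0.002, -0.001, -0.46 ]), array([-1.000e-03,  3.000e-03,  2.682e+00])]
tcp [0.2993 0.6044 0.2562] slide cm [-50.68 -54.35  -7.39]
rot options [array([-0.002, -0.001, -0.46 ]), array([-1.000e-03,  3.000e-03,  2.682e+00])]
```

```bash
python3 - <<'E'
from h import *
print(lidp(.65,.195,.027)); rel([.525,-.112,.33],[-.03,1,0])
E
```

```text
[ 0.53161669 -0.10686676  0.23350561]
tcp [0.2993 0.6044 0.2562] slide cm [-52.02 -54.19  -7.27]
rot options [array([-0.002, -0.001, -0.49 ]), array([-1.000e-03,  3.000e-03,  2.652e+00])]
```

Call:
drive_tool([
  {"slide":[-3.2,-3.3,-1],"rot":[0,0,0],"claw":1},
  {"slide":[-3.2,-3.3,-1],"rot":[0,0,0],"claw":1},
  {"slide":[-3.2,-3.3,-1],"rot":[0,0,0],"claw":1},
  {"slide":[-3.2,-3.3,-1],"rot":[0,0,0],"claw":1},
  {"slide":[-3.2,-3.3,-1],"rot":[0,0,0],"claw":1},
  {"slide":[-3.2,-3.3,-1],"rot":[0,0,0],"claw":1},
  {"slide":[-3.2,-3.3,-1],"rot":[0,0,0],"claw":1},
  {"slide":[-3.2,-3.3,0],"rot":[0,0,0],"claw":1},
], squeeze=30)

```text
t: 0.9
tcp_pos: [0.4124, 0.2532, 0.3288]
ee_rot: [0.715, 3.057, 0.003]
force: [0.3, 0.7, -0.1]
width: 0.294
finger_force: 0.0
```

Call:
drive_tool([
  {"slide":[-3.2,-3.3,0],"rot":[0,0,0],"claw":1},
  {"slide":[-3.2,-3.3,0],"rot":[0,0,0],"claw":1},
  {"slide":[-3.2,-3.3,0],"rot":[0,0,0],"claw":1},
  {"slide":[-3.2,-3.3,0],"rot":[0,0,0],"claw":1},
  {"slide":[0,0,0],"rot":[0,0,-0.14],"claw":1},
  {"slide":[0,0,0],"rot":[0,0,-0.14],"claw":1},
  {"slide":[0,0,0],"rot":[0,0,-0.14],"claw":1},
  {"slide":[0,0,0],"rot":[0,0,-0.07],"claw":1},
])

```text
t: 1.7
tcp_pos: [0.4677, 0.0792, 0.3269]
ee_rot: [0.053, -3.14, 0.0]
force: [-0.4, -0.8, 0.4]
width: 0.002
finger_force: 0.0
```

```bash
python3 - <<'E'
from h import *
rel([.525,-.112,.33],[-.03,1,0])
i=snap('wrist','w1.png',scale=1.4)
np.save('w1.npy',i,allow_pickle=True); print(i)
E
```

```text
tcp [0.4677 0.0792 0.3269] slide cm [ -5.09 -19.3   -0.32]
rot options [array([-0.   , -0.001,  0.004]), array([ 2.000e-03, -0.000e+00, -3.138e+00])]
{'fx': 291.17023846116876, 'fy': 291.17023846116876, 'cx': 281.13797394607275, 'cy': 209.53279467763414, 'R': array([[-3.44669096e-02,  9.99405498e-01,  8.26101987e-04],
       [ 9.65097605e-01,  3.30689750e-02,  2.59794255e-01],
       [ 2.59612489e-01,  9.75157418e-03, -9.65663638e-01]]), 't': array([-0.06211233, -0.50787908,  0.33303481])}
```

View pics/w1.png

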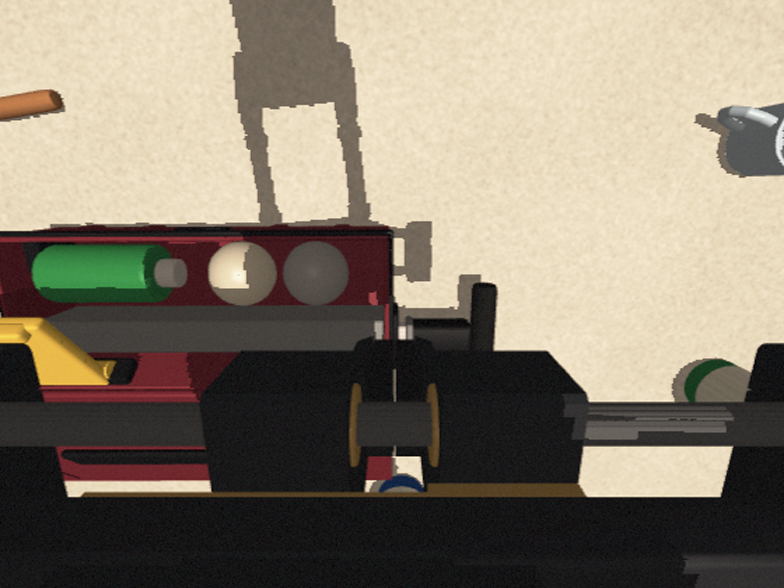

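The wrist view (1.4x) has the rim's front +y corner at (391,229). The T bar's near end is at (484,285), and the neck is at (440,333). The flap shows at left.

Call:
drive_tool([
  {"slide":[-1,-4.8,0],"claw":1},
  {"slide":[-1,-4.8,0],"claw":1},
  {"slide":[-1.5,-4.7,0],"claw":1},
  {"slide":[-1.5,-4.7,0],"claw":1},
  {"slide":[0,0,2],"claw":1},
  {"slide":[0,0,2],"claw":1},
  {"slide":[0,0,1.5],"claw":1},
])

```text
invalid input at $.steps[0]: expected keys rot, slide, claw
```

```bash
python3 - <<'E'
from h import *
i=np.load('w1.npy',allow_pickle=True).item()
for n,u,v,z in [('rimF+y',391,229,.093),('Tnear top',484,285,.063),('neck',440,333,.065)]:
    p=onz(i,u/1.4,v/1.4,z); print(n,p.round(3),'case:',(Rc().T@(p-C)).round(3))
snap('scene','s2.png',(130,60,350,260),3)
rel([.525,-.112,.30],[-.03,1,0])
E
```

```text
rimF+y [0.44  0.075 0.093] case: [-0.115  0.185  0.093]
Tnear top [0.495 0.168 0.063] case: [-0.057  0.276  0.063]
neck [0.546 0.128 0.065] case: [-0.007  0.234  0.065]
tcp [0.4676 0.0794 0.3269] slide cm [ -5.16 -19.31   2.69]
rot options [array([-0.   , -0.001, -0.   ]), array([-1.000e-03,  0.000e+00,  3.142e+00])]
```

View pics/s2.png

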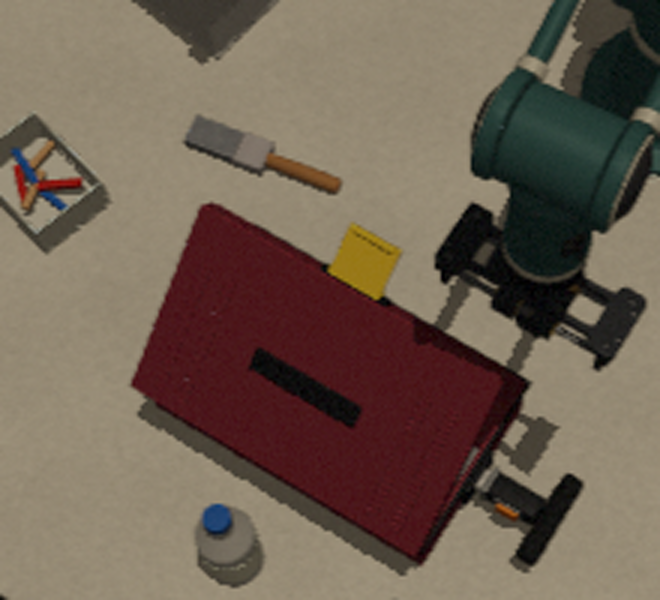

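The enlarged scene crop shows the lid open, the flap sticking out at (365,262), and the button on the neck at (508,511). The case estimate holds, with x perhaps 3–4 mm nearer the robot.

Call:
drive_tool([
  {"rot":[0,0,0],"slide":[-1,-4.8,0],"claw":1},
  {"rot":[0,0,0],"slide":[-1,-4.8,0],"claw":1},
  {"rot":[0,0,0],"slide":[-1.5,-4.7,0],"claw":1},
  {"rot":[0,0,0],"slide":[-1.5,-4.7,0],"claw":1},
  {"rot":[0,0,0],"slide":[0,0,2],"claw":1},
  {"rot":[0,0,0],"slide":[0,0,2],"claw":1},
  {"rot":[0,0,0],"slide":[0,0,2],"claw":1},
  {"rot":[0,0,0],"slide":[0,0,1],"claw":1},
])

```text
t: 2.6
tcp_pos: [0.5228, -0.1088, 0.2556]
ee_rot: [0.044, -3.139, -0.001]
force: [0.4, 0.5, 0.9]
width: 0.007
finger_force: 0.9
```

Call:
drive_tool([
  {"rot":[0,0,0],"slide":[0.3,0,1.5],"claw":1},
  {"rot":[0,0,0],"slide":[0.5,0,1.5],"claw":1},
  {"rot":[0,0,0],"slide":[0.5,0,1.5],"claw":1},
  {"rot":[0,0,0],"slide":[0.5,0,1.5],"claw":1},
  {"rot":[0,0,0],"slide":[0.5,0,1.5],"claw":1},
  {"rot":[0,0,0],"slide":[0.5,0,1.5],"claw":1},
  {"rot":[0,0,0],"slide":[0.5,0,1.0],"claw":1},
])

```text
t: 3.3
tcp_pos: [0.4897, -0.1096, 0.1556]
ee_rot: [0.047, -3.14, -0.001]
force: [1.4, 0.4, 0.6]
width: 0.006
finger_force: 0.5
```

Call:
drive_tool([
  {"rot":[0,0,0],"slide":[0,0,0.7],"claw":1},
  {"rot":[0,0,0],"slide":[0,0,0.5],"claw":1},
  {"rot":[0,0,0],"slide":[0,0,0.3],"claw":1},
  {"rot":[0,0,0],"slide":[0,0,0.2],"claw":1},
  {"rot":[0,0,0],"slide":[0,0,0],"claw":1},
  {"rot":[0,0,0],"slide":[0,0,0],"claw":1},
])

```text
t: 3.9
tcp_pos: [0.4911, -0.1099, 0.1407]
ee_rot: [-0.047, 3.14, -0.0]
force: [0.3, -0.1, -0.4]
width: 0.003
finger_force: 0.0
```

Call:
drive_tool([
  {"rot":[0,0,0],"slide":[0,0,0.2],"claw":1},
  {"rot":[0,0,0],"slide":[0,0,0.2],"claw":1},
  {"rot":[0,0,0],"slide":[0,0,0.1],"claw":1},
  {"rot":[0,0,0],"slide":[0,0,0],"claw":1},
  {"rot":[0,0,0],"slide":[0,0,0],"claw":1},
])

```text
t: 4.4
tcp_pos: [0.4914, -0.1099, 0.1394]
ee_rot: [-0.048, 3.14, -0.001]
force: [-10.4, 2.0, 22.5]
width: 0.005
finger_force: 11.6
```

```bash
python3 - <<'E'
from h import *
snap('scene','s3.png',(130,60,350,260),3)
print(robot.get_state()['force'])
E
```

```text
[-10.33931559   1.74892186  23.58796297]
```

View pics/s3.png

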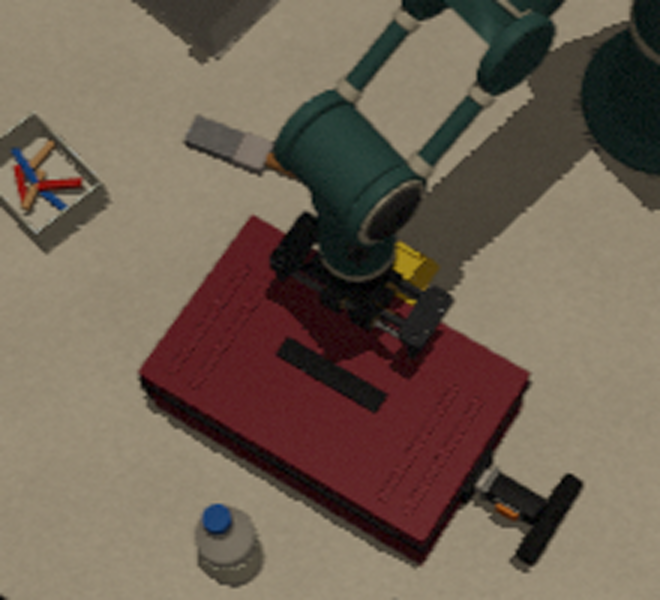

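The crop shows the lid shut, at a firm stop of 23 N. The flap is still out at (415,265). Next is the clasp.

Call:
drive_tool([
  {"rot":[0,0,0],"slide":[0,0,-2],"claw":1},
  {"rot":[0,0,0],"slide":[0,0,-2],"claw":1},
  {"rot":[0,0,0],"slide":[3,0,0],"claw":1},
  {"rot":[0,0,0],"slide":[3,0,0],"claw":1},
  {"rot":[0,0,0],"slide":[2.5,0,0],"claw":1},
  {"rot":[0,0,0],"slide":[0,0,1.5],"claw":1},
  {"rot":[0,0,0],"slide":[0,0,1],"claw":1},
])

```text
t: 5.15
tcp_pos: [0.4053, -0.1124, 0.1502]
ee_rot: [-0.047, 3.14, -0.001]
force: [0.6, -0.7, -0.2]
width: 0.006
finger_force: 0.0
```

Call:
drive_tool([
  {"rot":[0,0,0],"slide":[0,0,1],"claw":1},
  {"rot":[0,0,0],"slide":[0,0,1],"claw":1},
  {"rot":[0,0,0],"slide":[0,0,1],"claw":1},
  {"rot":[0,0,0],"slide":[0,0,1],"claw":1},
  {"rot":[0,0,0],"slide":[0,0,1],"claw":1},
  {"rot":[0,0,0],"slide":[0,0,0.6],"claw":1},
  {"rot":[0,0,0],"slide":[0,0,0],"claw":1},
])

```text
t: 5.85
tcp_pos: [0.4047, -0.112, 0.093]
ee_rot: [0.047, -3.139, -0.001]
force: [-0.2, -0.0, 0.3]
width: 0.004
finger_force: 0.0
```

Call:
drive_tool([
  {"rot":[0,0,0],"slide":[-0.5,0,0],"claw":1},
  {"rot":[0,0,0],"slide":[-0.5,0,0],"claw":1},
  {"rot":[0,0,0],"slide":[-0.4,0,0],"claw":1},
  {"rot":[0,0,0],"slide":[-0.2,0,0],"claw":1},
  {"rot":[0,0,0],"slide":[0,0,0],"claw":1},
])

```text
t: 6.35
tcp_pos: [0.4221, -0.1118, 0.0945]
ee_rot: [-0.048, 3.141, -0.0]
force: [-1.2, 0.0, -0.9]
width: 0.007
finger_force: 0.7
```

Call:
drive_tool([
  {"rot":[0,0,0],"slide":[-0.2,0,0],"claw":1},
  {"rot":[0,0,0],"slide":[-0.2,0,0],"claw":1},
  {"rot":[0,0,0],"slide":[-0.2,0,0],"claw":1},
  {"rot":[0,0,0],"slide":[0,0,0],"claw":1},
  {"rot":[0,0,0],"slide":[0,0,0],"claw":1},
])

```text
t: 6.85
tcp_pos: [0.4235, -0.1117, 0.0941]
ee_rot: [0.049, -3.132, -0.001]
force: [-17.3, -2.8, 11.2]
width: 0.005
finger_force: 8.5
```

Call:
drive_tool([
  {"rot":[0,0,0],"slide":[1.5,0,0],"claw":1},
  {"rot":[0,0,0],"slide":[1.5,0,0],"claw":1},
  {"rot":[0,0,0],"slide":[0,0,-3],"claw":1},
  {"rot":[0,0,0],"slide":[0,0,-4],"claw":1},
  {"rot":[0,0,0],"slide":[0,0,-4],"claw":1},
  {"rot":[0,0,0],"slide":[0,4.5,0],"claw":-1},
  {"rot":[0,0,0],"slide":[0,4.5,0],"claw":-1},
  {"rot":[0,0,0],"slide":[0,4.5,0],"claw":-1},
])

```text
t: 7.65
tcp_pos: [0.3939, 0.0233, 0.2057]
ee_rot: [-0.043, 3.137, 0.001]
force: [0.8, -1.0, 0.7]
width: 0.253
finger_force: 0.0
```

Call:
drive_tool([
  {"rot":[0,0,0],"slide":[-4,3,0],"claw":-1},
  {"rot":[0,0,0],"slide":[-4,3,0],"claw":-1},
  {"rot":[0,0,0],"slide":[-4,3,0],"claw":-1},
  {"rot":[0,0,0],"slide":[-3,1,0],"claw":-1},
  {"rot":[0,0,0],"slide":[0,0,0],"claw":-1},
])

```text
t: 8.15
tcp_pos: [0.5439, 0.1287, 0.2049]
ee_rot: [-0.05, 3.137, 0.002]
force: [-1.1, -0.0, -0.3]
width: 0.703
finger_force: 0.0
```

```bash
python3 - <<'E'
from h import *
g=case([0,.232,.05]);print(g, robot.get_state()['q'].round(2)); g[2]=.18
rel(g,[1,.03,0])
snap('scene','s4.png',(130,60,350,260),3)
E
```

```text
[0.55354104 0.12589561 0.05      ] [ 0.19  0.08  1.91  0.    1.14 -1.42]
tcp [0.5439 0.1287 0.2049] slide cm [-0.94 -0.31  2.5 ]
rot options [array([0.004, 0.002, 1.573]), array([-0.002,  0.004, -1.569])]
```

View pics/s4.png

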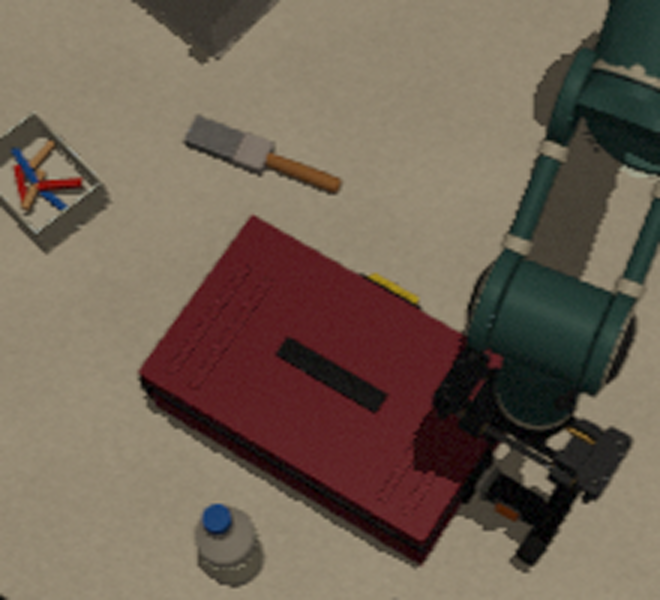

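The clasp is flat: only its thin top edge shows, at (395,290). Now I turn the gripper and go down over the neck.

Call:
drive_tool([
  {"rot":[0,0,0.14],"slide":[-0.9,-0.3,0],"claw":-1},
  {"rot":[0,0,0.145],"slide":[0,0,0],"claw":-1},
  {"rot":[0,0,0.145],"slide":[0,0,0],"claw":-1},
  {"rot":[0,0,0.145],"slide":[0,0,0],"claw":-1},
  {"rot":[0,0,0.145],"slide":[0,0,0],"claw":-1},
  {"rot":[0,0,0.145],"slide":[0,0,0],"claw":-1},
  {"rot":[0,0,0.145],"slide":[0,0,0],"claw":-1},
  {"rot":[0,0,0.145],"slide":[0,0,0],"claw":-1},
])

```text
t: 9.0
tcp_pos: [0.5482, 0.1231, 0.2047]
ee_rot: [1.684, 2.652, 0.0]
force: [-0.9, -0.9, 0.8]
width: 1.001
finger_force: 0.0
```

Call:
drive_tool([
  {"rot":[0,0,0.145],"slide":[0,0,0],"claw":-1},
  {"rot":[0,0,0.145],"slide":[0,0,0],"claw":-1},
  {"rot":[0,0,0.128],"slide":[0,0,0],"claw":-1},
  {"rot":[0,0,0],"slide":[0,0,0],"claw":-1},
])

```text
t: 9.4
tcp_pos: [0.5484, 0.1232, 0.2047]
ee_rot: [2.191, 2.251, 0.0]
force: [0.8, 0.4, -0.5]
width: 1.003
finger_force: 0.0
```

```bash
python3 - <<'E'
from h import *
g=case([0,.232,.05])
i=snap('wrist','w2.png',scale=1.4)
rel(g,[1,.03,0])
for p in([0,.277,.063],[-.055,.277,.063],[.055,.277,.063],[.021,.232,.05],[-.015,.232,.065]): print(p,(1.4*proj(i,case(p))).round())
np.save('w2.npy',i,allow_pickle=True)
E
```

```text
tcp [0.5486 0.1233 0.2047] slide cm [ 0.24  0.5  15.47]
rot options [array([ 0., -0., -0.]), array([-0.   , -0.   ,  3.141])]
[0, 0.277, 0.063] [401. 212.]
[-0.055, 0.277, 0.063] [316. 213.]
[0.055, 0.277, 0.063] [486. 212.]
[0.021, 0.232, 0.05] [430. 276.]
[-0.015, 0.232, 0.065] [378. 281.]
```

View pics/w2.png

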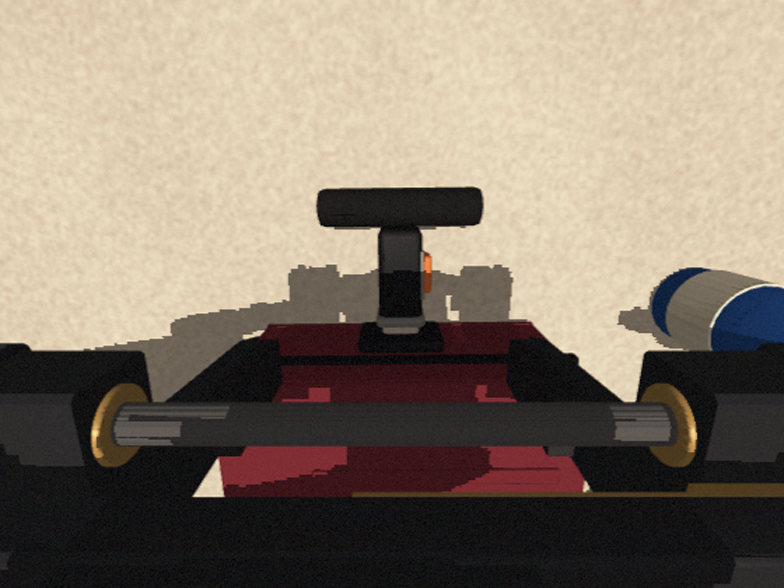

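The wrist view agrees with the model to about 3 mm: T bar at (400,207) and button at (428,272). So I aim 2.5 mm further in +y and descend.

Call:
drive_tool([
  {"rot":[0,0,0],"slide":[0.5,0.5,2],"claw":-1},
  {"rot":[0,0,0],"slide":[0,0,3],"claw":-1},
  {"rot":[0,0,0],"slide":[0,0,3],"claw":-1},
  {"rot":[0,0,0],"slide":[0,0,3],"claw":-1},
  {"rot":[0,0,0],"slide":[0,0,2.5],"claw":-1},
  {"rot":[0,0,0],"slide":[0,0,2],"claw":-1},
  {"rot":[0,0,0],"slide":[0,0,0],"claw":-1},
])

```text
t: 10.15
tcp_pos: [0.5511, 0.1283, 0.0464]
ee_rot: [-2.185, -2.252, 0.009]
force: [-0.4, 0.4, -0.5]
width: 0.999
finger_force: 0.0
```

Call:
drive_tool([
  {"rot":[0,0,0],"slide":[0,0.2,-0.3],"claw":1},
  {"rot":[0,0,0],"slide":[0,0,0],"claw":1},
  {"rot":[0,0,0],"slide":[0,0,0],"claw":1},
  {"rot":[0,0,0],"slide":[0,0,0],"claw":1},
  {"rot":[0,0,0],"slide":[0,0,0],"claw":1},
  {"rot":[0,0,0],"slide":[0,0,0],"claw":1},
  {"rot":[0,0,0],"slide":[0,0,0],"claw":1},
  {"rot":[0,0,0],"slide":[0,0,0],"claw":1},
], squeeze=35)

```text
t: 10.95
tcp_pos: [0.5528, 0.1292, 0.0523]
ee_rot: [-2.186, -2.248, 0.01]
force: [-12.5, 0.8, 12.0]
width: 0.34
finger_force: 34.9
```

Opening is 30 mm, so the button is fully in. Drawing.

Call:
drive_tool([
  {"rot":[0,0,0],"slide":[0.5,-0.1,0.1],"claw":1},
  {"rot":[0,0,0],"slide":[1,0,0],"claw":1},
  {"rot":[0,0,0],"slide":[1,0,0],"claw":1},
  {"rot":[0,0,0],"slide":[1,0,0],"claw":1},
  {"rot":[0,0,0],"slide":[1,0,0],"claw":1},
])

```text
t: 11.45
tcp_pos: [0.5511, 0.1737, 0.0523]
ee_rot: [-2.187, -2.25, 0.01]
force: [-11.7, -3.3, 16.6]
width: 0.341
finger_force: 34.9
```

Call:
drive_tool([
  {"rot":[0,0,0],"slide":[1.5,-0.1,-0.2],"claw":1},
  {"rot":[0,0,0],"slide":[1.5,-0.1,-0.1],"claw":1},
  {"rot":[0,0,0],"slide":[1.5,0,0],"claw":1},
  {"rot":[0,0,0],"slide":[1.5,0,0],"claw":1},
  {"rot":[0,0,0],"slide":[1.5,0,0],"claw":1},
  {"rot":[0,0,0],"slide":[1.5,0,0],"claw":1},
])

```text
t: 12.05
tcp_pos: [0.5476, 0.2647, 0.0525]
ee_rot: [-2.189, -2.251, 0.007]
force: [-1.6, -3.6, -14.1]
width: 0.339
finger_force: 35.0
```

Call:
drive_tool([
  {"rot":[0,0,0],"slide":[1.2,0,0.15],"claw":1},
  {"rot":[0,0,0],"slide":[1.2,0,0],"claw":1},
  {"rot":[0,0,0],"slide":[1,0,0],"claw":1},
  {"rot":[0,0,0],"slide":[0.6,0,0],"claw":1},
  {"rot":[0,0,0],"slide":[0.4,0,0],"claw":1},
  {"rot":[0,0,0],"slide":[0.2,0,0],"claw":1},
  {"rot":[0,0,0],"slide":[0,0,0],"claw":1},
])

```text
t: 12.75
tcp_pos: [0.546, 0.3111, 0.0525]
ee_rot: [-2.188, -2.251, 0.006]
force: [-6.5, -1.8, -6.1]
width: 0.337
finger_force: 35.0
```

Call:
drive_tool([
  {"rot":[0,0,0],"slide":[0.2,0,0],"claw":1},
  {"rot":[0,0,0],"slide":[0.1,0,0],"claw":1},
  {"rot":[0,0,0],"slide":[0,0,0],"claw":1},
  {"rot":[0,0,0],"slide":[0,0,0],"claw":1},
  {"rot":[0,0,0],"slide":[0,0,0],"claw":1},
  {"rot":[0,0,0],"slide":[0,0,0],"claw":1},
])

```text
t: 13.35
tcp_pos: [0.5459, 0.3112, 0.0524]
ee_rot: [-2.189, -2.253, 0.012]
force: [-6.9, -11.0, -2.9]
width: 0.338
finger_force: 35.0
```

```bash
python3 - <<'E'
from h import *
i=snap('scene','s5.png',(180,90,400,290),3)
print(robot.get_state()['force'], [(3*(proj(i,case([x,.277+d,.063]))-[180,90])).round() for d in(0,.18) for x in(-.055,.055)])
E
```

```text
[ -6.70758106 -11.60196494  -3.15355268] [array([419., 384.]), array([367., 467.]), array([563., 470.]), array([513., 555.])]
```

View pics/s5.png

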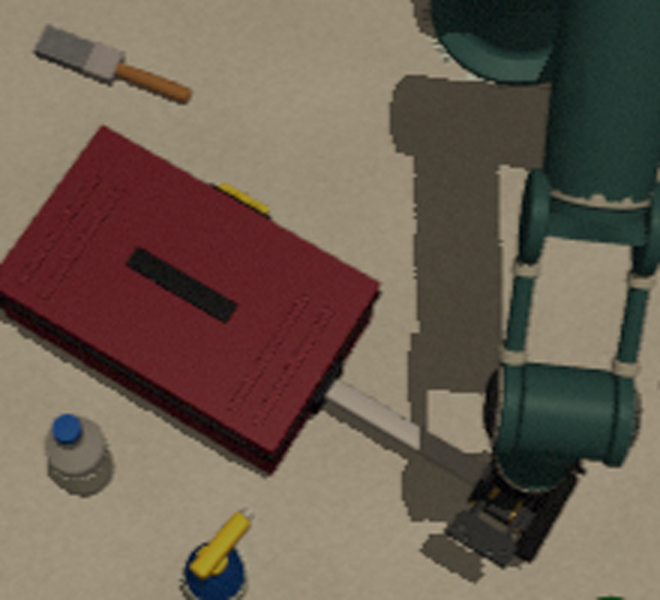

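The handle is fully drawn, at the hard end with 11 N and still gripped at 35 N. The lid is shut and the clasp is flat at (243,198). Handing in.

```bash
python3 -c "
from plant import robot
print(robot.close_job())"
```

```text
the job is handed in; nothing more can be done
None
```

I handed the job in with the lid shut, the clasp flat, and the handle drawn about 182 mm to its second stop and still gripped at 35 N, after about 13 s of the 64 s; no verdict was shown, and I touched none of the other things on the counter.

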